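# Load the sample bottle into its colour on the carousel

### The arm

A 6-joint arm with a two-finger parallel gripper is mounted at the origin on the work surface. World frame = base frame: x ahead of the robot, y to its left, z up, the work surface at z = 0. Lengths are in m, angles in rad, forces in N, time in s.
With the tool pointing down it reaches from about 0.375 to 0.975 m from the base axis. Payload 3.8 kg.
Tool frame: the origin (TCP) lies on the centre line of the jaws, within the pads' length; the fingertips stand manip.tcp_to_tips ahead of it and the grasp point (between the pads) lies 11 mm behind it (manip.tcp_to_tips is the distance from the TCP to the fingertips, in m); z points along the fingers, x is the direction in which the jaws open and shut, and the axes are right-handed (so a half turn about z gives the same grasp; the last joint's range is limited). The gripper opens to 88 mm and grips with 3 to 60 N. Pads are 18 mm wide; open, the fingers measure 123 mm over their backs; the gripper's body (75 mm by 187 mm) begins 45 mm behind the grasp point.
Start: joints at [-1.284, 0.264, 1.604, -0, 1.274, -0.037], TCP at [0.215, -0.64, 0.247] pointing down, gripper open.
Joint ranges: [-2.63, 2.63], [-0.94, 2.18], [0.31, 2.57], [-1.31, 4.45], [0, 2.66], [-2.55, 2.55]. Speed limits (rad/s): [2.57, 2.57, 3.14, 3.14, 3.14, 3.14].

### API

Orientations are given as a unit quaternion [x, y, z, w].
In Python, from station import get_obs, read_camera, close_job, manip gives the robot as it stands.
- The arm moves only by the shell command python3 -m crank 'ROWS'. ROWS is a JSON object of lists of equal length, an entry for each row: "angular": the turn, a rotation vector about the tool's x, y, z scaled (see below), a list of three; "translation": the shift along the tool's x, y, z scaled (see below), a list of three; "hand": the gripper's target within -1 to 1 (shut at 1, half-way at 0, fully open at -1). A call has 1 to 8 rows; each row is the pose to reach, as a shift and turn from the pose measured when the call began, along the tool's axes at that moment; what a row does not reach only later rows make up. The controller multiplies each number of a shift by 0.2 m and each number of a turn by pi/2 rad. A row lasts 1/8 s, in which the tool goes at most 62.5 mm and 10.7 degrees, less where a joint would pass 70% of its speed; a pose out of reach is approached as far as the arm can. A call with a number of a shift or a turn outside -1 to 1 is refused whole. A call with a gripper value outside its range is refused whole. The fingers move at their own pace and stop on an object; the grip force is fixed at half the most. Time passes only in rows, so rows that repeat a pose let the fingers close. It gives the time, the measured TCP pose, the force and the opening at its end, in the units of the state.
- get_obs(): the state, without advancing time (a new reading comes with each control period).
- read_camera(name): name is "scene" or "top"; returns a dict with "image" (400x640x3 uint8, blue, green, red), "vfov" (degrees; the focal length in pixels is half the picture's height over the tangent of half this angle, whatever the lens; pixels are square), "cx", "cy" (the principal point, pixels), "dist_coeffs" ([k1, k2, p1, p2, k3] as OpenCV has them; the pictures are not rectified), "rvec" (rotation vector, rad) and "tvec" (3), from world to camera coordinates, as OpenCV has them. Camera axes: x right, y down, z forward; pixel columns grow to the right and rows downward; lengths in m; the calibration is good to about 2 mm. A picture is of the moment at which its call begins. There is no depth.
- close_job(): hands the job in, once; it reports no verdict.
The state is a dict: "clock": time; "q": joint angles; "qvel": joint speeds; "joint_efforts": joint torques, N m; "tcp_pos": TCP position; "tcp_rot": TCP orientation; "ft_force": force on the tool from outside, world axes, zero at the start; "torque": the same for the moment, N m; "width": finger opening in m.
Only numpy, scipy, OpenCV 4.12 (cv2) and the standard library are available. Lean on these libraries where they do the work, as an engineer would, in place of code of your own. Each camera call takes 0.05 s, during which the arm holds its last target. There are 200 camera calls.

### The job

One sample bottle is waiting on the black square pad. Without moving it yet, turn the carousel (it has a bar handle on top) until the bin of that bottle's colour sits centred in the open gap at the front of the clear hood; then pick up the bottle and lower it upright into that bin, letting go only once it stands on the bin floor, and leave the bin at the gap. Leave the two bottles on the wooden strip and the purple tray where they are.

Things in the scene. Friction and masses are not known exactly. Their poses are not given: they have to be found in the camera images.
- rotor (a joint): Angle of the carousel's turning tray, rad, growing anticlockwise seen from above, stops at -3.3 and 3.3. At 0 the white bin is at the front gap; the red bin is centred there at -1.047, yellow at +1.047, green at -2.094. Light friction (about 0.1 N m) keeps it where it is left.
- carousel: Fixed base, origin on the carousel's axis at table height, front (-x) towards the robot. Its turning tray is 320 mm across with six 60-degree bins, 36 to 153 mm from the axis, walls 45 mm high and 4 mm thick; anticlockwise from above: white, red, green, grey, blue, yellow (floor and outer wall coloured). The clear hood is 344 mm wide, roof 160 to 164 mm above the table, with side and rear walls.
- handle (a point): Middle of the black bar handle on the carousel's axis: 70 mm long, 16 mm wide, 36 mm high, its top 206 mm above the table, this point 190 mm above the table. It is above the hood's roof (top at 164 mm) and turns with the tray. x axis along the bar, y across it, z up.
- opening (a point): Fixed point in the middle of the hood's open front gap, at bin floor height (30 mm above the table), 105 mm from the carousel's axis, on the robot's side. x axis from here towards the carousel's axis, y along the gap's width, z up. The gap is 160 mm wide, open from the front to 50 mm beyond the axis; the roof's side pieces reach 115 mm in front of the axis.
- bin_red (a point): Centre of the red bin on its floor (30 mm above the table), 105 mm from the axis; turns with the tray. The bin is about 105 mm wide here.
- bin_yellow (a point): The same for the yellow bin.
- bin_green (a point): The same for the green bin.
- bottle_red_mid (a point): Centre, 60 mm above its foot, of the upright sample bottle with a red cap and red band: white, 120 mm tall, body 50 mm across up to 80 mm, cap 40 mm across from 88 to 120 mm above the foot, 0.1 to 0.2 kg. Which of the three bottles stands on the pad varies. z axis up the bottle.
- bottle_yellow_mid (a point): The same for the bottle with yellow cap and band.
- bottle_green_mid (a point): The same for the bottle with green cap and band.
- pad: Fixed black rubber pad, 100 x 100 x 6 mm, origin at the centre of its underside. The bottle to be loaded stands near its middle.
- strip: Fixed pale wooden strip, 90 x 240 x 6 mm (long along its y), origin at the centre of its underside. The two bottles to be left alone stand on it, 120 mm apart.
- tray_mid (a point): Centre of the purple divided tray, 120 x 160 x 45 mm, loose on the table; not to be disturbed.
Not all that is in view belongs to the job. Several things have the shape of the pad; the one meant has the colours described above.

How it is judged:
By the outcome, as a careful person would: the job done as asked, in the order asked, and still so for the second after the job is handed in, with the robot touching nothing.
It also fails if it takes over 64 s, if anything falls off the work surface, if the arm or the gripper's body presses on something with over 40 N, if the wrist force passes 120 N, or if a joint passes its speed limit or range.

## Working session

There is one attempt and no reset: what is moved stays moved. The work goes in short steps, Python scripts to look and compute and a shell command to move; the robot and the scene stay as the last step left them, time stands still between calls to the robot, and variables do not carry over. Pictures are saved under pics/ and viewed, about 8 in all and at most 12, crops included, and the job is handed in when it is done.

```bash
mkdir -p pics; ls
cat > h.py <<'E'
import numpy as np, cv2
from station import get_obs, read_camera, close_job, manip
from scipy.spatial.transform import Rotation as R
def cam(n):
    d=read_camera(n); im=np.asarray(d["image"]); h=im.shape[0]
    f=h/2/np.tan(np.radians(d["vfov"])/2)
    K=np.array([[f,0,d["cx"]],[0,f,d["cy"]],[0,0,1.]])
    return dict(im=im,K=K,D=np.array(d["dist_coeffs"],float),r=np.array(d["rvec"],float),t=np.array(d["tvec"],float))
def ray(c,px):
    u=cv2.undistortPoints(np.array(px,float).reshape(-1,1,2),c['K'],c['D']).reshape(-1,2)
    M=cv2.Rodrigues(c['r'])[0]; o=-M.T@c['t'].ravel()
    return o,np.c_[u,np.ones(len(u))]@M
def onz(c,px,z):
    o,d=ray(c,px); return o+d*((z-o[2])/d[:,2])[:,None]
def proj(c,P):
    return cv2.projectPoints(np.array(P,float).reshape(-1,1,3),c['r'],c['t'],c['K'],c['D'])[0].reshape(-1,2)
E
python3 - <<'E'
from h import *
for n in("scene","top"):
    c=cam(n); cv2.imwrite(f"pics/{n}0.png",c['im']); print(n,c['K'][0,0],ray(c,[[320,200]]))
o=get_obs(); print(o, manip.tcp_to_tips)
E
```

```text
pics
scene 393.2298285408939 (array([0.85665182, 0.06225818, 1.19947217]), array([[-0.31652149,  0.02997808, -0.9481602 ]]))
top 435.9025957942785 (array([0.31092278, 0.07022364, 1.17171486]), array([[ 0.19694984,  0.02069771, -0.98023346]]))
{'clock': 0.1, 'q': array([-1.28389500e+00,  2.64664361e-01,  1.60523153e+00, -2.79803454e-05,
        1.27369897e+00, -3.68943304e-02]), 'qvel': array([-4.16623792e-04, -3.27728306e-03, -3.55759245e-03, -1.35223443e-03,
        2.75282243e-04, -1.08746979e-05]), 'joint_efforts': array([ 1.07681481e-03, -5.03617215e+01, -3.58071828e+01,  7.32595730e-02,
        2.33952119e-02, -4.70823329e-05]), 'tcp_pos': array([ 0.21457946, -0.63932605,  0.24552475]), 'tcp_rot': array([ 8.11841648e-01, -5.83876816e-01, -7.98824405e-04, -6.03543464e-04]), 'ft_force': array([ 0.44030209, -0.41809318, -0.41387366]), 'torque': array([ 0.01218879, -0.04475547, -0.01197966]), 'width': 0.08808615690793051} 0.008
```

View pics/scene0.png

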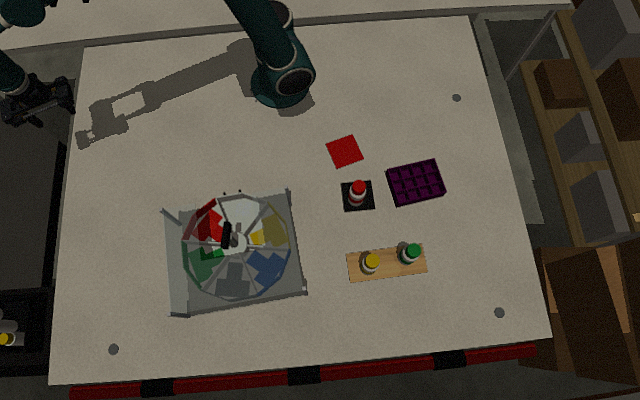

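View pics/top0.png

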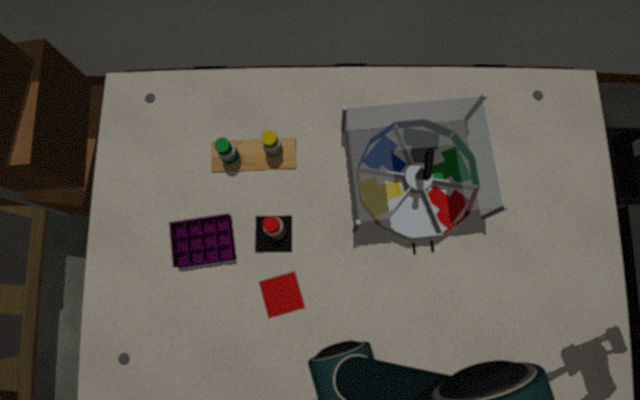

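The scene view shows the red-capped bottle on the black pad at scene (357,195) and top (273,233). The red square at scene (345,151) is a pad-shaped decoy. The strip holds the yellow and green bottles, and the white bin is near the front gap. Next I'll confirm this with an enlarged crop and measure.

Run:
```python
from h import *
t=cv2.imread('pics/top0.png'); s=cv2.imread('pics/scene0.png')
a=cv2.resize(t[85:265,240:520],None,fx=2.8,fy=2.8,interpolation=cv2.INTER_CUBIC)
cv2.imwrite('pics/crop_t.png',a)
b=cv2.resize(s[130:330,155:435],None,fx=2.8,fy=2.8,interpolation=cv2.INTER_CUBIC)
cv2.imwrite('pics/crop_s.png',b)
for n in("top","scene"):
    c=cam(n); hsv=cv2.cvtColor(c['im'],cv2.COLOR_BGR2HSV); H,S,V=cv2.split(hsv)
    red=(((H<8)|(H>172))&(S>140)&(V>60)).astype(np.uint8)
    k,l,st,ce=cv2.connectedComponentsWithStats(red)
    for i in range(1,k):
        if st[i,4]>30: print(n,'red',st[i],ce[i].round(1),'z.12',onz(c,ce[i],.12)[0].round(4),'z.006',onz(c,ce[i],.006)[0].round(4))
    blk=(V<45).astype(np.uint8)
    k,l,st,ce=cv2.connectedComponentsWithStats(blk)
    for i in range(1,k):
        if 60<st[i,4]<3000 and 150<ce[i][0]<480 and 100<ce[i][1]<280:
            m=(l==i).astype(np.uint8); q=cv2.minAreaRect(cv2.findContours(m,0,1)[0][0])
            print(n,'blk',st[i],ce[i].round(1),[np.round(x,1) for x in q],'z.19',onz(c,ce[i],.19)[0].round(4),'z.006',onz(c,q[0],.006)[0].round(4))
```

```text
top red [428 187  38  47 773] [445.9 206.2] z.12 [ 0.5045 -0.2178  0.12  ] z.006 [ 0.5255 -0.2491  0.006 ]
top red [262 216  17  17 214] [270.1 223.6] z.12 [0.4642 0.2144 0.12  ] z.006 [0.4808 0.2301 0.006 ]
top red [ 260  272   44   45 1347] [281.4 294.3] z.12 [0.2944 0.1848 0.12  ] z.006 [0.2926 0.1972 0.006 ]
top blk [411 147  49  34 814] [433.2 162.3] [array([435.1, 163.2]), array([48.8, 32.4]), np.float64(1.7)] z.19 [ 0.5965 -0.1749  0.19  ] z.006 [ 0.6475 -0.226   0.006 ]
top blk [224 152  15  14  88] [232.4 159.5] [array([232.1, 159.4]), array([ 8. , 16.4]), np.float64(56.3)] z.19 [0.6071 0.2975 0.19  ] z.006 [0.6629 0.341  0.006 ]
top blk [ 171  215   65   53 1499] [200.3 239.6] [array([202.3, 241.2]), array([45.2, 62.6]), np.float64(81.3)] z.19 [0.4178 0.3647 0.19  ] z.006 [0.4335 0.4143 0.006 ]
top blk [256 216  35  36 798] [273.3 237.4] [array([273. , 233.5]), array([34., 35.]), np.float64(0.0)] z.19 [0.4225 0.197  0.19  ] z.006 [0.4539 0.2218 0.006 ]
scene red [326 135  38  34 790] [344.3 151.1] z.12 [0.3481 0.1842 0.12  ] z.006 [0.2944 0.1971 0.006 ]
scene red [352 180  
[... 586 characters left out ...]
0.9617 -0.5675  0.006 ]
scene blk [ 385  159   61   48 1275] [415.5 181.7] [array([415.2, 181.9]), array([38.8, 54.3]), np.float64(76.0)] z.19 [0.4918 0.3613 0.19  ] z.006 [0.426  0.4149 0.006 ]
scene blk [341 180  34  32 504] [357.8 197.7] [array([357.5, 195.8]), array([28.8, 30.7]), np.float64(83.7)] z.19 [0.523 0.197 0.19 ] z.006 [0.4555 0.2214 0.006 ]
scene blk [220 220  18  29 258] [226.9 236.2] [array([230. , 234.9]), array([16.6, 28.1]), np.float64(9.0)] z.19 [ 0.5967 -0.1602  0.19  ] z.006 [ 0.5458 -0.191   0.006 ]
scene blk [200 247  14  14  78] [205.2 254.6] [array([205.8, 252.5]), array([12.7, 12.4]), np.float64(78.7)] z.19 [ 0.6406 -0.2184  0.19  ] z.006 [ 0.595  -0.2677  0.006 ]
```

View pics/crop_t.png

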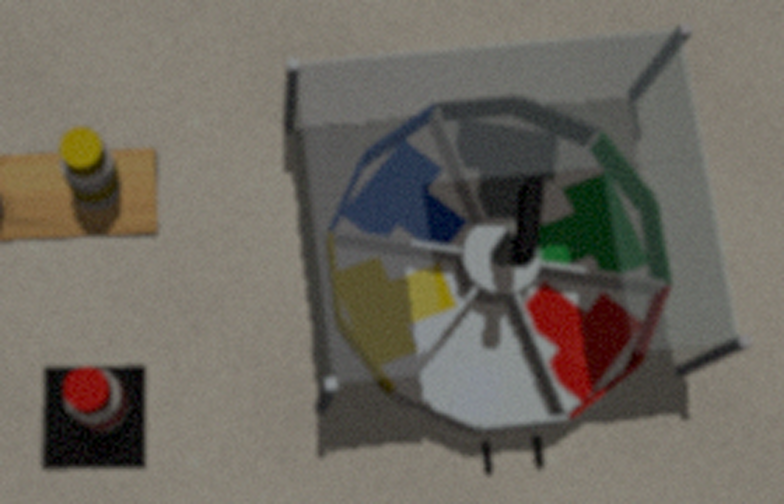

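View pics/crop_s.png

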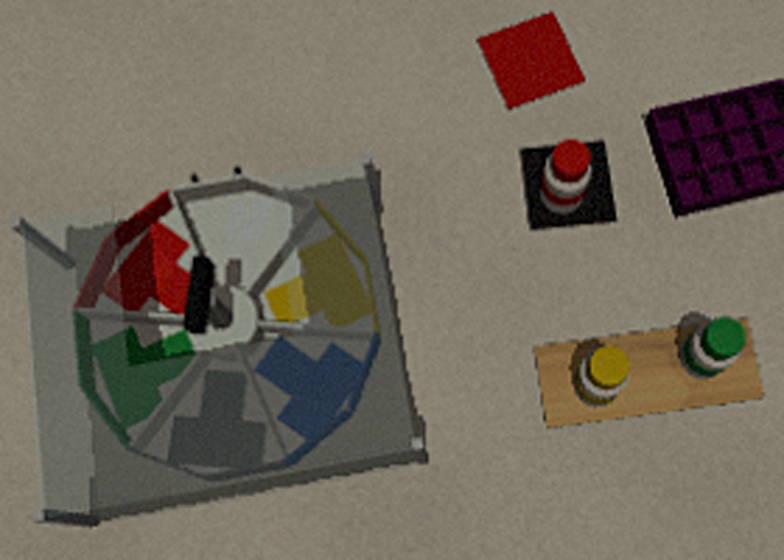

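The crops confirm it. The black pad at top-crop (95,417) carries the red-capped bottle, and the red square is empty. In the carousel, the bin spokes reach the rim at top-crop (437,108), (600,138), (667,285), (570,415), (388,388) and (333,235). The hood corners are visible too, so I can now fit the axis, rotor angle and hood yaw.

Run:
```python
from h import *
from scipy.optimize import least_squares
T=cam('top');S=cam('scene')
ft=lambda p:np.array(p,float)/2.8+[240,85]
fs=lambda p:np.array(p,float)/2.8+[155,130]
# order ccw: gb, by, yw, wr, rg, gg
rt=ft([(437,108),(333,235),(388,388),(570,415),(667,285),(600,138)])
rs=fs([(288,465),(378,338),(318,203),(175,192),(77,310),(130,442)])
for n,c,p in(('t',T,rt),('s',S,rs)):
    P=onz(c,p,.073)[:,:2]
    k=np.arange(6)
    f=lambda v:(np.c_[v[0]+v[3]*np.cos(v[2]+k*np.pi/3),v[1]+v[3]*np.sin(v[2]+k*np.pi/3)]-P).ravel()
    r=least_squares(f,[.62,-.17,.5,.155]); v=r.x
    # boundary yw (k=2) at angle v2+120deg; white centre is +30deg
    print(n,v.round(4),'white dir-pi',round(v[2]+np.radians(150)-np.pi,4),'res',np.abs(r.fun).max().round(4))
# hood roof corners z=.164 : RL,FL,RR,FR
ht=onz(T,ft([(293,65),(330,385),(685,30),(740,345)]),.164)[:,:2]
hs=onz(S,fs([(420,445),(368,165),(38,517),(18,222)]),.164)[:,:2]
for h in(ht,hs):
    a=h[0]-h[1];b=h[2]-h[3];d=h[0]-h[2]
    print(h.round(3).tolist(),'yaw',np.arctan2(a[1],a[0]).round(3),np.arctan2(b[1],b[0]).round(3),np.arctan2(-d[0],d[1]).round(3),np.linalg.norm(d).round(3),'mid',((h[0]+h[2])/2).round(4),((h[1]+h[3])/2).round(4))
print('pins',onz(T,ft([(487,455),(537,452)]),.0).round(4).tolist(),onz(S,fs([(194,178),(237,170)]),0.).round(4).tolist())
for n,c in(('t',T),('s',S)):
    V=c['im'].max(2); m=(V<28).astype(np.uint8)
    k,l,st,ce=cv2.connectedComponentsWithStats(m)
    for i in range(1,k):
        if 60<st[i,4]<800:
            q=cv2.minAreaRect(cv2.findContours((l==i).astype(np.uint8),0,1)[0][0]);b=cv2.boxPoints(q)
            if 200<q[0][0]<450: print(n,st[i],ce[i].round(1),onz(c,b,.206)[:,:2].round(4).tolist(),onz(c,ce[i],.19).round(4))
```

```text
t [ 0.5896 -0.1634  0.3489  0.1581] white dir-pi -0.1747 res 0.0063
s [ 0.5956 -0.1597  0.3395  0.1591] white dir-pi -0.1841 res 0.0057
[[0.744, 0.03], [0.459, 0.003], [0.778, -0.324], [0.49, -0.347]] yaw 0.093 0.08 0.095 0.355 mid [ 0.7614 -0.1468] [ 0.4748 -0.1717]
[[0.749, 0.033], [0.469, 0.004], [0.784, -0.323], [0.496, -0.348]] yaw 0.102 0.088 0.096 0.358 mid [ 0.7667 -0.145 ] [ 0.4826 -0.1721]
pins [[0.4142, -0.1574, 0.0], [0.4166, -0.206, 0.0]] [[0.4045, -0.2075, 0.0], [0.3995, -0.1572, 0.0]]
t [422 148  12  31 228] [427.7 163.3] [[0.5548, -0.1428], [0.6278, -0.1511], [0.6263, -0.1731], [0.5534, -0.1644]] [[ 0.5943 -0.1619  0.19  ]]
t [257 217  34  34 684] [273.6 237.9] [[0.4669, 0.2327], [0.4665, 0.1581], [0.3924, 0.1574], [0.3926, 0.2309]] [[0.4214 0.1964 0.19  ]]
t [200 218  12  13  63] [205.  221.8] [[0.462, 0.3639], [0.4662, 0.3379], [0.4418, 0.3328], [0.4375, 0.3586]] [[0.4589 0.3558 0.19  ]]
t [316 342  45  16 291] [337.8 348.6] [[0.1744, 0.104], [0.2046, 0.0099], [0.1882, 0.0046], [0.1581, 0.0985]] [[0.1785 0.0532 0.19  ]]
s [424 159  21  33 186] [435.  173.9] [[0.4399
[... 208 characters left out ...]
.3293 0.19  ]]
s [386 170  60  37 226] [404.4 193.5] [[0.5344, 0.2421], [0.4555, 0.2831], [0.5345, 0.4315], [0.6102, 0.3874]] [[0.5231 0.3251 0.19  ]]
s [341 181  34  31 469] [357.9 197.7] [[0.4825, 0.1545], [0.4795, 0.2365], [0.5609, 0.2349], [0.5636, 0.1548]] [[0.523  0.1972 0.19  ]]
s [221 221  10  28 208] [225.7 235.1] [[0.6297, -0.1747], [0.5575, -0.1667], [0.5616, -0.1451], [0.6336, -0.1535]] [[ 0.5933 -0.1635  0.19  ]]
s [428 349  39  22 591] [448.9 359.5] [[0.9335, 0.3137], [0.9341, 0.405], [0.9748, 0.4021], [0.974, 0.3118]] [[0.9556 0.3668 0.19  ]]
s [287 365  35  21 595] [303.6 375.3] [[0.9344, -0.026], [0.9341, 0.0568], [0.9749, 0.0572], [0.9751, -0.0247]] [[0.9559 0.0131 0.19  ]]
```

```bash
cat >> h.py <<'E'
def plan(p,yaw):
    o=get_obs(); Rc=R.from_quat(o['tcp_rot']); 
    Rt=R.from_euler('z',yaw)*R.from_euler('x',np.pi)
    d=Rc.inv().apply(np.array(p)-o['tcp_pos'])/.2
    w=(Rc.inv()*Rt).as_rotvec()/(np.pi/2)
    x=Rc.as_matrix()[:,0]
    print('t',o['clock'].__round__(2),'pos',o['tcp_pos'].round(4),'yaw',np.arctan2(x[1],x[0]).round(3),'F',o['ft_force'].round(1),'w',round(o['width'],4),'q',o['q'].round(2))
    print('shift',d.round(3),'turn',w.round(3),'rows>=',round(max(np.linalg.norm(d)*.2/.0625,np.degrees(np.linalg.norm(w)*np.pi/2)/10.7),1))
E
python3 -c "
from h import *
plan([.594,-.1625,.28],1.458)
plan([.594,-.1625,.28],0.15)"
```

```text
t 0.3 pos [ 0.2147 -0.6397  0.2463] yaw -1.247 F [ 0.3 -0.   0.4] w 0.0881 q [-1.28  0.26  1.6  -0.    1.27 -0.04]
shift [-1.659 -2.557 -0.167] turn [-1.000e-03  0.000e+00 -1.722e+00] rows>= 14.5
t 0.3 pos [ 0.2147 -0.6397  0.2463] yaw -1.247 F [ 0.3 -0.   0.4] w 0.0881 q [-1.28  0.26  1.6  -0.    1.27 -0.04]
shift [-1.659 -2.557 -0.167] turn [-0.     0.    -0.889] rows>= 9.8
```

```bash
python3 -m crank '{"translation":[[-0.65,-1,-0.167],[-0.65,-1,-0.167],[-0.65,-1,-0.167],[-0.65,-1,-0.167],[-0.65,-1,-0.167],[-0.65,-1,-0.167],[-0.65,-1,-0.167]],"angular":[[0,0,-0.7],[0,0,-0.7],[0,0,-0.7],[0,0,-0.7],[0,0,-0.7],[0,0,-0.7],[0,0,-0.7]],"hand":[-1,-1,-1,-1,-1,-1,-1]}'
python3 -c "
from h import *
plan([.594,-.1625,.28],1.458)"
```

```text
clock: 1.18
tcp_pos: [0.3631, -0.4526, 0.2798]
tcp_rot: [0.997, -0.074, -0.0, -0.0]
ft_force: [0.8, -0.5, 0.6]
width: 0.0879
t 1.18 pos [ 0.3631 -0.4526  0.2798] yaw -0.149 F [ 0.8 -0.5  0.6] w 0.0879 q [-0.94  0.07  1.77  0.    1.3  -0.79]
shift [ 0.927 -1.606  0.   ] turn [-0.    -0.    -1.023] rows>= 8.6
```

```bash
python3 -m crank '{"translation":[[0.55,-0.95,0],[0.55,-0.95,0],[0.55,-0.95,0],[0.55,-0.95,0],[0.55,-0.95,0]],"angular":[[0,0,-0.6],[0,0,-0.6],[0,0,-0.6],[0,0,-0.6],[0,0,-0.6]],"hand":[-1,-1,-1,-1,-1]}'
python3 -c "
from h import *
plan([.594,-.1625,.28],1.458)"
```

```text
clock: 1.8
tcp_pos: [0.5014, -0.279, 0.2798]
tcp_rot: [0.922, 0.388, 0.0, -0.001]
ft_force: [-0.4, 0.1, -0.1]
width: 0.088
t 1.8 pos [ 0.5014 -0.279   0.2798] yaw 0.796 F [-0.4  0.1 -0.1] w 0.088 q [-0.55  0.05  1.78  0.    1.3  -1.35]
shift [ 0.74  -0.077 -0.   ] turn [-0.    -0.001 -0.422] rows>= 3.5
```

```bash
python3 -m crank '{"translation":[[0.74,-0.077,0],[0.74,-0.077,0],[0.74,-0.077,0],[0.74,-0.077,0],[0.74,-0.077,0]],"angular":[[0,0,-0.422],[0,0,-0.422],[0,0,-0.422],[0,0,-0.422],[0,0,-0.422]],"hand":[-0.5,-0.5,-0.5,-0.5,-0.5]}'
python3 - <<'E'
from h import *
plan([.594,-.1625,.19],1.458)
a=cam('top')['im'];b=cam('scene')['im']
cv2.imwrite('pics/m1.png',np.hstack([cv2.resize(a[100:260,340:520],None,fx=2.2,fy=2.2),cv2.resize(b[170:330,155:335],None,fx=2.2,fy=2.2)]))
E
```

```text
clock: 2.42
tcp_pos: [0.5941, -0.1623, 0.2797]
tcp_rot: [0.747, 0.665, 0.0, -0.001]
ft_force: [-0.2, -0.5, 0.4]
width: 0.0659
t 2.42 pos [ 0.5941 -0.1623  0.2797] yaw 1.456 F [-0.2 -0.5  0.4] w 0.0659 q [-0.31  0.13  1.7   0.    1.31 -1.76]
shift [-0.002 -0.     0.448] turn [-0.    -0.001 -0.002] rows>= 1.4
```

View pics/m1.png

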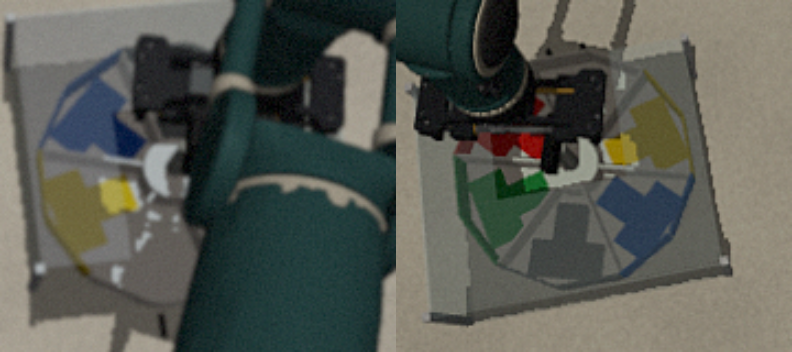

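The gripper sits above the handle, which shows below the jaws at about (550,155) in the right half. Descending and gripping.

```bash
python3 -m crank '{"translation":[[0,0,0.2],[0,0,0.35],[0,0,0.448],[0,0,0.448],[0,0,0.448],[0,0,0.448],[0,0,0.448],[0,0,0.448]],"angular":[[0,0,0],[0,0,0],[0,0,0],[0,0,0],[0,0,0],[0,0,0],[0,0,0],[0,0,0]],"hand":[-0.5,-0.5,-0.5,-0.5,1,1,1,1]}'
python3 -m crank '{"translation":[[0,0,0],[0,0,0],[0,0,0],[0,0,0]],"angular":[[0,0,0],[0,0,0],[0,0,0],[0,0,0]],"hand":[1,1,1,1]}'
```

```text
clock: 3.52
tcp_pos: [0.5941, -0.1628, 0.1909]
tcp_rot: [0.747, 0.665, 0.001, -0.0]
ft_force: [0.1, -0.4, -0.7]
width: 0.0285
clock: 4.03
tcp_pos: [0.5942, -0.1632, 0.191]
tcp_rot: [0.747, 0.665, 0.001, 0.0]
ft_force: [0.4, -3.4, 0.4]
width: 0.0156
```

```bash
python3 -m crank '{"translation":[[0,0,0],[0,0,0],[0,0,0],[0,0,0],[0,0,0],[0,0,0],[0,0,0],[0,0,0]],"angular":[[0,0,0.07],[0,0,0.15],[0,0,0.23],[0,0,0.31],[0,0,0.39],[0,0,0.46],[0,0,0.51],[0,0,0.51]],"hand":[1,1,1,1,1,1,1,1]}'
python3 - <<'E'
from h import *
plan([.594,-.1625,.19],.619)
a=cam('top')['im'];b=cam('scene')['im']
cv2.imwrite('pics/m2.png',np.hstack([cv2.resize(a[100:260,340:520],None,fx=2.2,fy=2.2),cv2.resize(b[170:330,155:335],None,fx=2.2,fy=2.2)]))
E
```

```text
clock: 5.03
tcp_pos: [0.5939, -0.1639, 0.191]
tcp_rot: [0.947, 0.321, 0.0, 0.0]
ft_force: [-0.9, -3.8, 0.3]
width: 0.0157
t 5.03 pos [ 0.5939 -0.1639  0.191 ] yaw 0.654 F [-0.9 -3.8  0.3] w 0.0157 q [-0.31  0.19  1.8  -0.    1.15 -0.96]
shift [ 0.004 -0.005  0.005] turn [ 0.001 -0.     0.022] rows>= 0.2
```

View pics/m2.png

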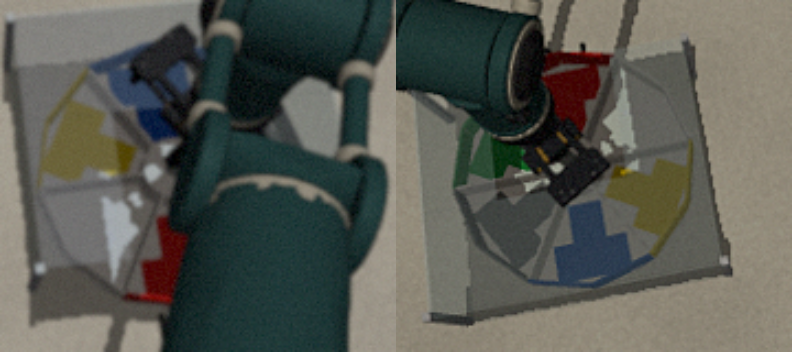

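Red is at the front, at about (580,60) in the right half. I'll release, lift clear and move towards the bottle so I can measure the carousel angle unobstructed.

```bash
python3 -m crank '{"translation":[[0,0,0],[0,0,0],[0,0,0],[0,0,0],[0,0,-0.15],[0,0,-0.3],[0,0,-0.45],[0,0,-0.45]],"angular":[[0,0,0],[0,0,0],[0,0,0],[0,0,0],[0,0,0],[0,0,0],[0,0,0],[0,0,0]],"hand":[-1,-1,-1,-1,-1,-1,-1,-1]}'
python3 -c "
from h import *
plan([.4646,.2134,.28],-.5)"
```

```text
clock: 6.12
tcp_pos: [0.5956, -0.1642, 0.2843]
tcp_rot: [0.947, 0.322, 0.003, 0.002]
ft_force: [0.4, -0.2, 0.1]
width: 0.088
t 6.12 pos [ 0.5956 -0.1642  0.2843] yaw 0.655 F [ 0.4 -0.2  0.1] w 0.088 q [-0.31  0.13  1.69 -0.    1.31 -0.96]
shift [ 0.631 -1.896  0.012] turn [ 0.002 -0.004  0.735] rows>= 6.4
```

```bash
python3 -m crank '{"translation":[[0.3,-0.95,0],[0.3,-0.95,0],[0.3,-0.95,0],[0.3,-0.95,0],[0.3,-0.95,0],[0.3,-0.95,0]],"angular":[[0,0,0.5],[0,0,0.5],[0,0,0.5],[0,0,0.5],[0,0,0.5],[0,0,0.5]],"hand":[-1,-1,-1,-1,-1,-1]}'
python3 - <<'E'
from h import *
plan([.4646,.2134,.28],-.5)
a=cam('top')['im'];b=cam('scene')['im']
cv2.imwrite('pics/t3.png',a);cv2.imwrite('pics/s3.png',b)
cv2.imwrite('pics/m3.png',np.hstack([cv2.resize(a[100:260,340:500],None,fx=2.5,fy=2.5),cv2.resize(b[170:330,165:325],None,fx=2.5,fy=2.5)]))
E
```

```text
clock: 6.88
tcp_pos: [0.5265, 0.0235, 0.2816]
tcp_rot: [0.998, -0.064, 0.002, 0.001]
ft_force: [0.6, -0.3, -0.6]
width: 0.0881
t 6.88 pos [0.5265 0.0235 0.2816] yaw -0.129 F [ 0.6 -0.3 -0.6] w 0.0881 q [-0.   -0.04  1.88 -0.    1.3   0.13]
shift [-0.429 -0.902  0.004] turn [ 0.001 -0.003  0.236] rows>= 3.2
```

View pics/m3.png

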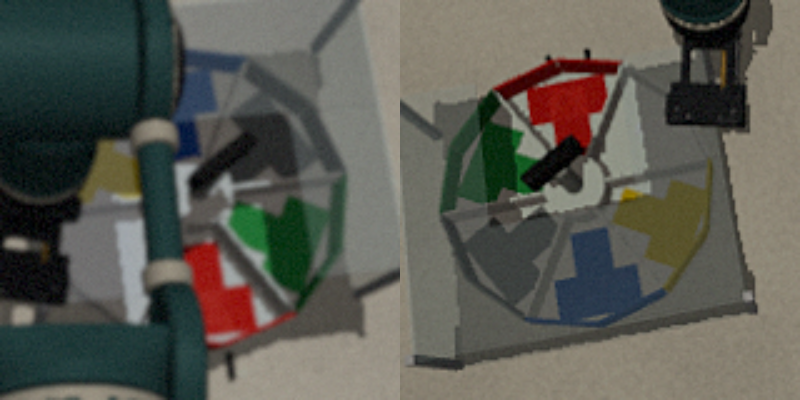

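Run:
```python
from h import *
from scipy.optimize import least_squares
T=cam('top');S=cam('scene')
fs=lambda p:(np.array(p,float)-[400,0])/2.5+[165,170]
ft=lambda p:np.array(p,float)/2.5+[340,100]
rs=fs([(525,318),(664,292),(712,163),(622,67),(497,92),(443,213)]) # bl/gr, y/b, w/y, r/w, r/g, g/g
k=np.arange(6); P=onz(S,rs,.075)[:,:2]
for lab,A in(('gb..',P),):
    f=lambda v:(np.c_[v[0]+v[3]*np.cos(v[2]+k*np.pi/3),v[1]+v[3]*np.sin(v[2]+k*np.pi/3)]-A).ravel()
    r=least_squares(f,[.594,-.16,-.4,.155]);v=r.x
    print(v.round(4),'red dir-pi',v[2]+np.radians(210)-np.pi, np.abs(r.fun).max(), r.fun.reshape(-1,2).round(4).tolist())
ang=[np.arctan2(*(P[i]-[.594,-.1625])[::-1])-i*np.pi/3 for i in range(6)]
print('per-spoke red dir', [round((a+np.radians(30)+np.pi)%(2*np.pi)-np.pi,3) for a in ang])
Q=onz(T,ft([(243,60),(343,178),(297,315)]),.075)[:,:2]
for i,p in zip((0,5,4),Q): print('top',round((np.arctan2(*(p-[.594,-.1625])[::-1])-i*np.pi/3+np.radians(30)+np.pi)%(2*np.pi)-np.pi,3),np.linalg.norm(p-[.594,-.1625]).round(3))
for n,c,lo,hi in(('t',T,(410,140),(450,185)),('s',S,(205,215),(245,250))):
    m=(c['im'].max(2)<32).astype(np.uint8); w=np.zeros_like(m); w[lo[1]:hi[1],lo[0]:hi[0]]=m[lo[1]:hi[1],lo[0]:hi[0]]
    kk,l,st,ce=cv2.connectedComponentsWithStats(w);i=1+st[1:,4].argmax()
    ys,xs=np.nonzero(l==i); W=onz(c,np.c_[xs,ys],.2)[:,:2]; e=np.linalg.eigh(np.cov(W.T))[1][:,1]
    print(n,st[i],'bar dir',np.arctan(e[1]/e[0]).round(3),W.mean(0).round(4))
# same for first pictures
for n,c,lo,hi in(('top',T,(420,145),(440,182)),('scene',S,(215,215),(235,252))):
    im=cv2.imread(f'pics/{n}0.png'); m=(im.max(2)<28).astype(np.uint8); w=np.zeros_like(m); w[lo[1]:hi[1],lo[0]:hi[0]]=m[lo[1]:hi[1],lo[0]:hi[0]]
    ys,xs=np.nonzero(w); W=onz(c,np.c_[xs,ys],.2)[:,:2]; e=np.linalg.eigh(np.cov(W.T))[1][:,1]
    print('before',n,'bar dir',np.arctan(e[1]/e[0]).round(3))
```

```text
[ 0.5967 -0.1606 -0.4149  0.1584] red dir-pi 0.108698701024462 0.004292072885678011 [[0.0012, -0.0004], [-0.001, -0.0013], [-0.0017, -0.0024], [-0.0002, 0.0043], [-0.0004, -0.0005], [0.002, 0.0002]]
per-spoke red dir [np.float64(0.126), np.float64(0.111), np.float64(0.079), np.float64(0.115), np.float64(0.108), np.float64(0.114)]
top 0.135 0.154
top 0.073 0.157
top 0.112 0.165
t [416 153  27  25 204] bar dir -0.905 [ 0.589 -0.162]
s [214 225  25  22 226] bar dir -0.942 [ 0.596  -0.1614]
before top bar dir -0.182
before scene bar dir -0.115
```

The red bin points to 0.109 rad and the hood faces 0.095 rad, so it is centred within about 1° (1.5 mm). That's good enough, so on to the bottle.

```bash
python3 -m crank '{"translation":[[-0.429,-0.902,0],[-0.429,-0.902,0],[-0.429,-0.902,0],[-0.429,-0.902,0],[-0.429,-0.902,0],[-0.429,-0.902,0]],"angular":[[0,0,0.236],[0,0,0.236],[0,0,0.236],[0,0,0.236],[0,0,0.236],[0,0,0.236]],"hand":[-1,-1,-1,-1,-1,-1]}'
python3 - <<'E'
from h import *
plan([.4646,.2134,.103],-.5)
a=cam('scene')['im']
cv2.imwrite('pics/m4.png',cv2.resize(a[120:260,290:450],None,fx=3,fy=3))
E
```

```text
clock: 7.82
tcp_pos: [0.4659, 0.212, 0.2817]
tcp_rot: [0.969, -0.248, 0.003, 0.001]
ft_force: [-0.2, 0.1, -0.2]
width: 0.088
t 7.83 pos [0.4659 0.212  0.2817] yaw -0.501 F [-0.2  0.1 -0.2] w 0.088 q [ 0.38 -0.07  1.9  -0.01  1.3   0.88]
shift [-0.015 -0.003  0.893] turn [ 0.    -0.004 -0.001] rows>= 2.9
```

View pics/m4.png

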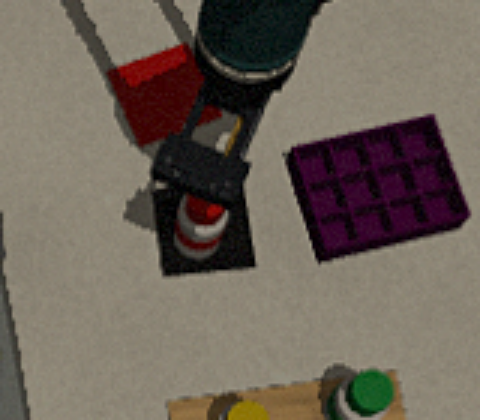

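The red-capped bottle at about (205,215) in the crop is directly below the jaws, with the tray well clear. Descending and gripping the cap.

```bash
python3 -m crank '{"translation":[[-0.015,0,0.25],[-0.015,0,0.5],[-0.015,0,0.7],[-0.015,0,0.82],[-0.015,0,0.893],[-0.015,0,0.893],[-0.015,0,0.893],[-0.015,0,0.893]],"angular":[[0,-0.004,0],[0,-0.004,0],[0,-0.004,0],[0,-0.004,0],[0,-0.004,0],[0,-0.004,0],[0,-0.004,0],[0,-0.004,0]],"hand":[-1,-1,-1,-1,-1,-1,0,1]}'
python3 -m crank '{"translation":[[0,0,0],[0,0,0],[0,0,0],[0,0,0],[0,0,0],[0,0,0]],"angular":[[0,0,0],[0,0,0],[0,0,0],[0,0,0],[0,0,0],[0,0,0]],"hand":[1,1,1,1,1,1]}'
python3 -c "
from h import *
plan([.4646,.2134,.30],-.5)"
```

```text
clock: 8.88
tcp_pos: [0.4655, 0.213, 0.1045]
tcp_rot: [0.969, -0.248, 0.001, -0.001]
ft_force: [1.2, 0.3, 1.4]
width: 0.0702
clock: 9.62
tcp_pos: [0.4655, 0.2131, 0.1047]
tcp_rot: [0.969, -0.248, 0.001, -0.001]
ft_force: [-0.8, 0.6, 2.5]
width: 0.0393
t 9.62 pos [0.4655 0.2131 0.1047] yaw -0.502 F [-0.8  0.6  2.5] w 0.0393 q [0.38 0.09 2.09 0.   0.96 0.88]
shift [-0.003 -0.001 -0.977] turn [-0.001 -0.001 -0.001] rows>= 3.1
```

```bash
python3 -m crank '{"translation":[[0,0,-0.15],[0,0,-0.4],[0,0,-0.7],[0,0,-1],[0,0,-1],[0,0,-1]],"angular":[[0,0,0],[0,0,0],[0,0,0],[0,0,0],[0,0,0],[0,0,0]],"hand":[1,1,1,1,1,1]}'
python3 -c "
from h import *
plan([.49,-.173,.305],-1.474)"
```

```text
clock: 10.38
tcp_pos: [0.4646, 0.2126, 0.3038]
tcp_rot: [0.969, -0.248, 0.001, -0.001]
ft_force: [0.6, -0.5, -2.0]
width: 0.0394
t 10.38 pos [0.4646 0.2126 0.3038] yaw -0.502 F [ 0.6 -0.5 -2. ] w 0.0394 q [ 0.38 -0.08  1.88 -0.    1.35  0.88]
shift [ 1.039  1.629 -0.007] turn [-0.001 -0.     0.619] rows>= 6.2
```

```bash
python3 -m crank '{"translation":[[0.12,0.19,0],[0.25,0.38,0],[0.37,0.58,0],[0.5,0.78,0],[0.6,0.95,0],[0.6,0.95,0],[0.6,0.95,0]],"angular":[[0,0,0.07],[0,0,0.15],[0,0,0.22],[0,0,0.29],[0,0,0.36],[0,0,0.36],[0,0,0.36]],"hand":[1,1,1,1,1,1,1]}'
python3 -c "
from h import *
plan([.49,-.173,.305],-1.474)"
```

```text
clock: 11.25
tcp_pos: [0.4774, -0.0114, 0.3015]
tcp_rot: [0.861, -0.509, -0.001, -0.0]
ft_force: [0.8, 0.8, -1.7]
width: 0.0392
t 11.25 pos [ 0.4774 -0.0114  0.3015] yaw -1.067 F [ 0.8  0.8 -1.7] w 0.0392 q [-0.08 -0.15  1.94  0.    1.35  0.99]
shift [ 0.738  0.335 -0.019] turn [0.001 0.001 0.259] rows>= 2.6
```

```bash
python3 -m crank '{"translation":[[0.2,0.1,-0.019],[0.4,0.2,-0.019],[0.6,0.28,-0.019],[0.738,0.335,-0.019],[0.738,0.335,-0.019],[0.738,0.335,-0.019]],"angular":[[0,0,0.08],[0,0,0.16],[0,0,0.22],[0,0,0.259],[0,0,0.259],[0,0,0.259]],"hand":[1,1,1,1,1,1]}'
python3 - <<'E'
from h import *
plan([.49,-.173,.135],-1.474)
a=cam('top')['im'];b=cam('scene')['im']
cv2.imwrite('pics/m5.png',np.hstack([cv2.resize(a[100:260,340:500],None,fx=2.5,fy=2.5),cv2.resize(b[170:330,165:325],None,fx=2.5,fy=2.5)]))
E
```

```text
clock: 12.0
tcp_pos: [0.4898, -0.1715, 0.3043]
tcp_rot: [0.741, -0.671, -0.002, 0.0]
ft_force: [0.1, -0.0, -0.8]
width: 0.0395
t 12.0 pos [ 0.4898 -0.1715  0.3043] yaw -1.472 F [ 0.1 -0.  -0.8] w 0.0395 q [-0.39 -0.06  1.86  0.    1.35  1.09]
shift [ 0.01  -0.003  0.846] turn [0.002 0.002 0.001] rows>= 2.7
```

View pics/m5.png

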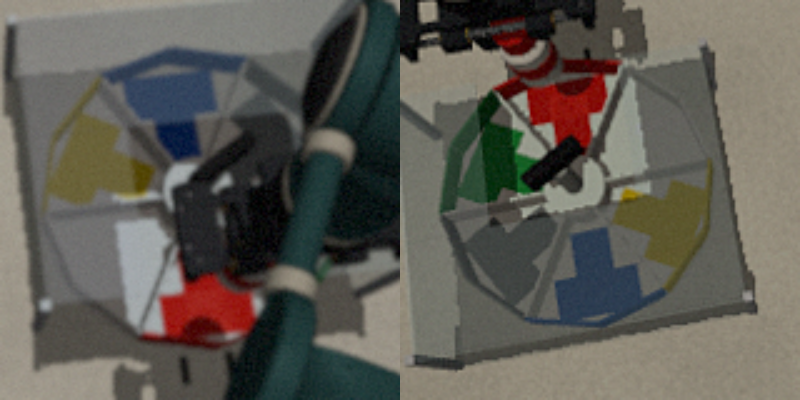

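The red bottle is held upright above the red bin, and the carousel hasn't moved. Lowering to just above the floor.

```bash
python3 -m crank '{"translation":[[0.01,-0.003,0.2],[0.01,-0.003,0.4],[0.01,-0.003,0.55],[0.01,-0.003,0.7],[0.01,-0.003,0.8],[0.01,-0.003,0.84],[0.01,-0.003,0.84]],"angular":[[0.002,0.002,0],[0.002,0.002,0],[0.002,0.002,0],[0.002,0.002,0],[0.002,0.002,0],[0.002,0.002,0],[0.002,0.002,0]],"hand":[1,1,1,1,1,1,1]}'
python3 -c "
from h import *
plan([.49,-.173,.129],-1.474)"
```

```text
clock: 12.98
tcp_pos: [0.4902, -0.1723, 0.1366]
tcp_rot: [0.742, -0.671, 0.0, -0.0]
ft_force: [1.2, -0.6, -1.7]
width: 0.0393
t 12.97 pos [ 0.4902 -0.1723  0.1366] yaw -1.47 F [ 1.2 -0.6 -1.7] w 0.0393 q [-0.39  0.07  2.05 -0.    1.03  1.08]
shift [0.003 0.001 0.038] turn [-0.    -0.     0.002] rows>= 0.1
```

```bash
python3 -m crank '{"translation":[[0,0,0.01],[0,0,0.02],[0,0,0.028],[0,0,0.034],[0,0,0.034],[0,0,0.034]],"angular":[[0,0,0],[0,0,0],[0,0,0],[0,0,0],[0,0,0],[0,0,0]],"hand":[1,1,1,1,1,1]}'
```

```text
clock: 13.72
tcp_pos: [0.4902, -0.1723, 0.1298]
tcp_rot: [0.742, -0.671, 0.0, -0.0]
ft_force: [0.3, 0.8, -0.8]
width: 0.0391
```

```bash
python3 -m crank '{"translation":[[0,0,0.005],[0,0,0.01],[0,0,0.01],[0,0,0.01]],"angular":[[0,0,0],[0,0,0],[0,0,0],[0,0,0]],"hand":[1,1,1,1]}'
```

```text
clock: 14.22
tcp_pos: [0.4907, -0.1725, 0.1287]
tcp_rot: [0.742, -0.671, 0.001, -0.0]
ft_force: [-1.2, 0.5, 5.8]
width: 0.0393
```

There is 5.8 N of upward force at foot height 0.030, so the bottle stands on the floor. Release and rise.

```bash
python3 -m crank '{"translation":[[0,0,0],[0,0,0],[0,0,0],[0,0,0],[0,0,0],[0,0,0]],"angular":[[0,0,0],[0,0,0],[0,0,0],[0,0,0],[0,0,0],[0,0,0]],"hand":[0,-0.3,-0.6,-0.6,-0.6,-0.6]}'
python3 -m crank '{"translation":[[0,0,-0.1],[0,0,-0.25],[0,0,-0.5],[0,0,-0.75],[0,0,-0.9],[0,0,-0.9]],"angular":[[0,0,0],[0,0,0],[0,0,0],[0,0,0],[0,0,0],[0,0,0]],"hand":[-0.6,-0.6,-0.6,-0.6,-0.6,-0.6]}'
python3 -c "
from h import *
plan([.46,.05,.31],-.9)"
```

```text
clock: 14.98
tcp_pos: [0.4908, -0.1725, 0.1287]
tcp_rot: [0.742, -0.671, 0.001, -0.0]
ft_force: [-0.1, 0.2, 0.5]
width: 0.0705
clock: 15.72
tcp_pos: [0.4921, -0.173, 0.3121]
tcp_rot: [0.742, -0.671, 0.004, -0.001]
ft_force: [1.1, -0.2, 0.3]
width: 0.0703
t 15.72 pos [ 0.4921 -0.173   0.3121] yaw -1.47 F [ 1.1 -0.2  0.3] w 0.0703 q [-0.39 -0.07  1.85 -0.    1.35  1.08]
shift [-1.126  0.048  0.006] turn [-0.004 -0.004 -0.363] rows>= 3.6
```

```bash
python3 -m crank '{"translation":[[-0.95,0.05,0],[-0.95,0.05,0],[-0.95,0.05,0],[-0.95,0.05,0],[-0.95,0.05,0],[-0.95,0.05,0]],"angular":[[0,0,-0.3],[0,0,-0.3],[0,0,-0.3],[0,0,-0.3],[0,0,-0.3],[0,0,-0.3]],"hand":[-0.6,-0.6,-0.6,-0.6,-0.6,-0.6]}'
python3 - <<'E'
from h import *
a=cam('top')['im'];b=cam('scene')['im']; cv2.imwrite('pics/s6.png',b)
cv2.imwrite('pics/m6.png',cv2.resize(b[125:335,150:450],None,fx=2.6,fy=2.6,interpolation=cv2.INTER_CUBIC))
E
```

```text
clock: 16.48
tcp_pos: [0.463, 0.0138, 0.3104]
tcp_rot: [0.877, -0.48, 0.004, 0.0]
ft_force: [0.0, -0.4, -0.3]
width: 0.0703
```

View pics/m6.png

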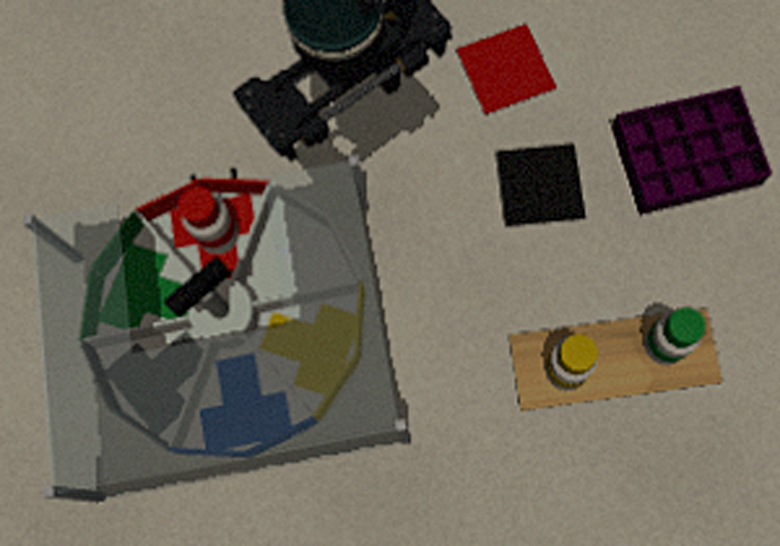

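The red bottle stands in the red bin at the gap (cap at crop (202,203)). The strip bottles and tray are where they were. One last numeric check.

Run:
```python
from h import *
S=cam('scene'); f=lambda p:np.array(p,float)/2.6+[150,125]
P=onz(S,f([(175,452),(315,418),(362,283),(272,183),(136,212),(84,342)]),.075)[:,:2]
print(P.mean(0).round(4),[round((np.arctan2(*(P[i]-P.mean(0))[::-1])-i*np.pi/3+np.radians(30)+np.pi)%(2*np.pi)-np.pi,3) for i in range(6)])
print('cap',onz(S,f([(201,203)]),.150).round(4),'want .490 -.173')
h=onz(S,f([(354,160),(30,220),(405,430),(50,492)]),.164)[:,:2]
for a,b in((0,2),(1,3)): d=h[b]-h[a]; print('hood yaw',np.arctan2(d[1],d[0]).round(3))
a=cv2.imread('pics/scene0.png');b=S['im']
for n,sl in(('tray',np.s_[155:210,382:450]),('strip',np.s_[235:285,343:430])): print(n,cv2.absdiff(a,b)[sl].mean().round(2))
```

```text
[ 0.5961 -0.1597] [np.float64(0.154), np.float64(0.124), np.float64(0.121), np.float64(0.132), np.float64(0.132), np.float64(0.124)]
cap [[ 0.4904 -0.1658  0.15  ]] want .490 -.173
hood yaw 0.105
hood yaw 0.093
tray 5.29
strip 5.08
```

Run:
```python
from h import *
ims=[]
for n in('top','scene'):
    c=cam(n); p=proj(c,[[.4908,-.1725,.15],[.4908,-.1725,.03]]); print(n,p.round(1).tolist())
    x,y=p.mean(0).astype(int); im=c['im'].copy()
    k=cv2.resize(im[max(0,y-33):y+33,x-33:x+33],(396,396),interpolation=cv2.INTER_CUBIC)
    for q in p: cv2.drawMarker(k,tuple(((q-[x-33,max(0,y-33)]+.5)*6).astype(int).tolist()),(255,255,0),0,14,1)
    ims.append(k)
cv2.imwrite('pics/m7.png',np.hstack(ims))
```

```text
top [[430.7, 209.7], [420.5, 217.6]]
scene [[224.9, 203.4], [233.8, 215.4]]
```

View pics/m7.png

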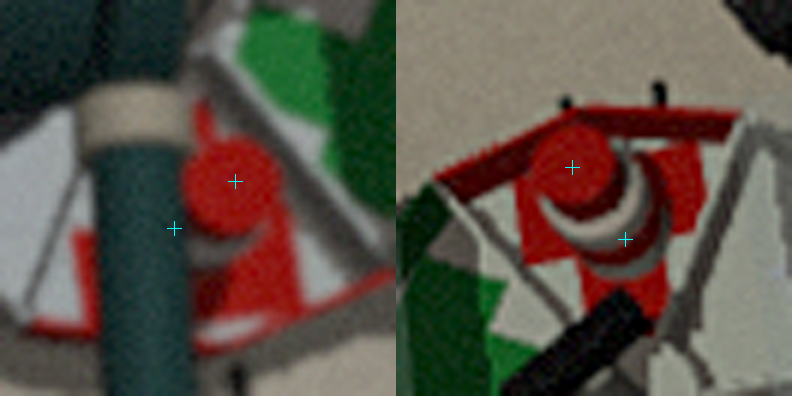

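Both views match an upright bottle at the release position: the projected cap centre lies on the cap in each (crop (235,181) and (572,166)). Handing in.

```bash
python3 -c "
from h import *
print(get_obs()['clock']); print(close_job())"
```

```text
16.725
the job is handed in; nothing more can be done
None
```

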